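# Bring the rotary table back to zero and clamp it

### The arm

A 7-joint arm with a two-finger parallel gripper is mounted at the origin on a cart in front of the work surface, level with it; the furniture and walls round the work are solid. World frame = base frame: x ahead of the robot, y to its left, z up, the work surface at z = 0. Lengths are in m, angles in rad, forces in N, time in s.
With the tool pointing down it reaches from about 0.425 to 0.925 m from the base axis. Payload 6.8 kg.
Tool frame: the origin (TCP) lies midway between the tips of the shut fingers; the grasp point (between the pads) lies 19 mm behind it (grip_point_offset is the z of the grasp point in the tool frame, in m); z points along the fingers, y is the line along which they close (so a half turn about z gives the same grasp; the last joint's range is limited). The gripper opens to 85 mm and grips with 20 to 120 N. Pads are 22 mm wide; open, the fingers measure 114 mm over their backs; the gripper's body (76 mm by 85 mm) begins 54 mm behind the grasp point. The pads swing forward as they close: fully open they stand 13 mm farther back than shut.
Start: joints at [1.096, 0.477, 0.022, 1.555, -0.011, 1.109, -0.083], TCP at [0.242, -0.63, 0.231] pointing down, gripper open.
Joint ranges: [-2.96, 2.96], [-0.34, 2.1], [-1.41, 1.46], [0.24, 2.44], [-1.37, 4.51], [0.17, 1.92], [-2.96, 2.96]. Speed limits (rad/s): [2.39, 2.39, 3.14, 3.14, 3.14, 3.14, 3.14].

### API

Orientations are given as a rotation vector (axis times angle).
In Python, from bench import get_obs, grab_frame, calibration, hand_in, grip_point_offset gives the robot as it stands.
- The arm moves only by the shell command python3 -m pendant 'ROWS' [OPENING] [FORCE]. ROWS is a JSON object of lists of equal length, an entry for each row: "translation": the shift along the world's x, y, z in units of 25 mm (1.0 is 25 mm), a list of three; "delta_rot": the turn, a rotation vector about the world's x, y, z in units of 5 degrees (1.0 is 5 degrees), a list of three. In form: {"translation": [[dx, dy, dz], ...], "delta_rot": [[rx, ry, rz], ...]}. A call has 1 to 12 rows; each row is the pose to reach, as a shift and turn from the pose commanded when the call began; what a row does not reach only later rows make up. A row lasts 1/8 s, in which the tool goes at most 62.5 mm and 10.7 degrees, less where a joint would pass 70% of its speed; a pose out of reach is approached as far as the arm can. A call with a gripper value outside its range is refused whole. OPENING is the opening, from 0 (shut) to 1 (fully open), set as the call begins (- or left out, the last holds). The fingers move at their own pace and stop on an object; FORCE is the grip in N (left out, the last holds). Time passes only in rows, so rows that repeat a pose let the fingers close. It gives the time, the measured TCP pose, the force, the opening and the grip force at its end, in the units of the state.
- get_obs(): the state, without advancing time (a new reading comes with each control period).
- grab_frame(name): name is "scene" or "top" or "wrist"; returns (picture, depth): 420x560x3 uint8, red, green, blue; 420x560 float32, m along the optical axis (not along the pixel's ray), 0 where there is no reading.
- calibration(name): a dict with "K" (3x3 intrinsics, pixels), "rvec" (rotation vector, rad) and "tvec" (3), from world to camera coordinates, as OpenCV has them. Camera axes: x right, y down, z forward; pixel columns grow to the right and rows downward; lengths in m; the calibration is good to about 2 mm. A picture is of the moment at which its call begins: read the wrist's pose just before it. calibration takes no time and is no camera call; for the wrist camera it gives the pose at the moment of the call.
- hand_in(): hands the job in; it is judged then, once.
The state is a dict: "clock": time; "joints": joint angles; "qvel": joint speeds; "tau": joint torques, N m; "tcp_pos": TCP position; "orientation": TCP orientation; "contact_force": force on the tool from outside, world axes, zero at the start; "moment": the same for the moment, N m; "grip_width": finger opening in m; "gripper_force": force on a finger pad.
Only numpy, scipy, OpenCV 4.12 (cv2) and the standard library are available. Lean on these libraries where they do the work, as an engineer would, in place of code of your own. Each camera call takes 0.05 s, during which the arm holds its last target. There are 200 camera calls.

### The job

Bring the rotary table back to zero for the next measurement: push its upright black handle round with closed fingertips, clockwise seen from above, until the red zero line on the graduated rim lines up with the red line on the fixed vernier plate. Then push the red-knobbed clamp lever fully across to its stop, so that the table is locked on zero. Push gently and only by touch: grip and lift nothing, leave the bronze bush seated in the middle of the table and do not disturb the things standing on the bench.

Things in the scene. Friction and masses are not known exactly. Their poses are not given: they have to be found in the camera images.
- rotary_base: rotary table with a blue-grey cast base, bolted to the bench (foot 166 x 160 x 12 mm, drum diameter 156 mm up to 34 mm). Origin: centre of the underside, on the bench, on the table's turning axis. Its -x side carries the fixed silver vernier plate (72 to 92 mm from the axis, top 52 mm above the bench, short black lines and one long red line 3 mm wide); its +y side carries the clamp lever. z up
- vernier_zero (a point): inner end of the fixed red line of the vernier plate, 72 mm from the turning axis, 52 mm above the bench
- zero_line (a point): outer end of the red zero line (3 mm wide) on the turning table's silver graduated rim (black lines every 5 degrees), 70 mm from the turning axis, 52 mm above the bench; it turns with the table and stands against vernier_zero, 2 mm from it, when lined up
- table_axis (a point): point on the vertical turning axis at the height of the table's steel face (face diameter 112 mm, 55 mm above the bench)
- dial (a joint): angle of the turning table in rad, 0 with the red lines lined up, growing anticlockwise seen from above; it starts 0.6 to 2.1 rad anticlockwise of zero and must be turned back clockwise. Friction about 0.11 N m (about 2.5 N at the handle), no spring: it stays where it is left; once clamped it is hard to turn. It stops at -2.6 and 2.6
- handle_foot (a point): centre of the foot of the upright black tapered turning handle fixed on the table's face, axis 47.5 mm from the turning axis, 60 degrees clockwise of the red zero line seen from above. Diameter 12 mm near the foot to 17 mm near the top, 46 mm tall, its foot 55 mm and its top 101 mm above the bench. It does not turn on its own axis
- handle_top (a point): centre of the top of the black handle, 101 mm above the bench
- lever (a joint): clamp lever angle about its vertical pivot in rad: 0 to 0.12 at the start (free; at 0 it points 32 degrees from the base's +y towards its -x), growing as it is pushed clockwise seen from above, towards the base's +x, to the stop at 1.12 (locked). Friction 0.15 N m (2.3 N at the knob); from 0.6 on a brake bears on the table's rim, the push rises to about 3 N. Once left it eases back by 0.05 at most
- lever_pivot (a point): top of the hub on the lever's vertical pivot axis, 50 mm above the bench, 94 mm from the turning axis on the base's +y side
- knob_top (a point): centre of the top of the upright red knob at the lever's end, 65 mm from the pivot axis; the knob is 12 to 18 mm in diameter (widest near the top) and stands from 43 to 86 mm above the bench. The bare lever arm is a 9 mm steel rod 45 mm above the bench
- bush: bronze flanged bush, 47 mm diameter at the flange, 32 mm tall, loose, standing flange down inside a 4 mm high steel centring ring (outer diameter 58 mm) in the middle of the table; origin at the centre of its underside, 55 mm above the bench
- pin: steel gauge pin standing upright on the bench beside the table, diameter 22 mm, 45 mm tall, loose; origin at the centre of its underside
- seat_ring: steel ring lying flat on the bench in front of the table, diameter 48 mm, 10 mm high, loose; origin at the centre of its underside
- v_block: steel V-block, 42 x 45 x 35 mm, loose on the bench in front of the table; origin at the centre of its underside
Not all that is in view belongs to the job. Leave any blue or turquoise look-alike of the bush alone.

How it is judged:
On the way, in this order (a step that is already met when the one before it is completed fails the run):
1. the table stands still with its zero line on the vernier's red line while the clamp lever is still free (value of joint dial between -0.052 and 0.052 rad and velocity of joint dial between -0.05 and 0.05 rad/s and value of joint lever below 0.4 rad), for 0.3 s.
2. the clamp lever is pushed fully across, with the table still on zero (value of joint lever above 0.95 rad and value of joint dial between -0.052 and 0.052 rad), for 0.2 s.
At the end, for the whole second after the job is handed in: the table's red zero line within 3 degrees (0.052 rad, just over half a rim division) of the vernier's red line, the clamp lever at its stop (joint above 0.95 rad of 1.12), the bush at rest, upright and seated in its ring (within 4 mm of the axis) (all of step 2 and horizontal distance between bush and table_axis below 0.004 m and angle between bush's own z axis and vertical below 0.1 rad and z of bush in the frame of table_axis below 0.003 m and linear speed of bush below 0.02 m/s); the robot touches nothing.
It fails at once if the bronze bush is lifted, tipped or knocked out of its seat (z of bush in the frame of table_axis above 0.004 m or horizontal distance between bush and table_axis above 0.006 m or angle between bush's own z axis and vertical above 0.2 rad).
It fails at once if a thing standing on the bench is lifted or moved by more than 10 mm (distance of any of pin, seat_ring, v_block from where it was at the start of the episode above 0.01 m).
It fails at once if the handle, the lever or any other part of the rotary table is gripped or pushed harder than 25 N (contact force between the fingers and rotary_base above 25 N).
It also fails if it takes over 48 s, if anything falls off the work surface, if the arm or the gripper's body presses on something with over 40 N, if the wrist force passes 120 N, or if a joint passes its speed limit or range.

## Working session

There is one attempt and no reset: what is moved stays moved. The work goes in short steps, Python scripts to look and compute and a shell command to move; the robot and the scene stay as the last step left them, time stands still between calls to the robot, and variables do not carry over. Pictures are saved under pics/ and viewed, at most 10 in all, crops included, and the job is handed in when it is done.

```bash
mkdir -p pics; ls; python3 - <<'E'
from bench import *
import cv2,numpy as np
for n in("scene","top"):
    p,d=grab_frame(n); np.savez(f"pics/{n}0.npz",p=p,d=d)
    cv2.imwrite(f"pics/{n}0.png",cv2.cvtColor(p,cv2.COLOR_RGB2BGR))
    c=calibration(n);print(n,c["K"],c["rvec"],c["tvec"])
o=get_obs();print(o)
E
```

```text
pics
scene [[501.33101969   0.         278.07348501]
 [  0.         501.33101969 214.06883066]
 [  0.           0.           1.        ]] [ 1.86585534 -0.83134104  0.50425224] [-0.35223271  0.21666669  0.81159881]
top [[468.26348767   0.         270.33216392]
 [  0.         468.26348767 208.85143748]
 [  0.           0.           1.        ]] [ 2.17563294 -2.20148721  0.0930537 ] [-0.05635851  0.46817808  1.10941373]
{'clock': 0.1, 'joints': array([ 1.09587573,  0.47774657,  0.02233625,  1.55635864, -0.01147183,
        1.10931482, -0.08309232]), 'qvel': array([ 0.00026263, -0.00189295,  0.00179515, -0.00093185, -0.00071157,
       -0.00026887,  0.00028429]), 'tau': array([ 4.98982292e-03, -5.97758389e+01,  1.61433164e+00, -2.81954241e+01,
        1.29441390e-02,  5.06174008e-03,  2.74126126e-05]), 'tcp_pos': array([ 0.2418778 , -0.62959147,  0.23040074]), 'orientation': array([-3.08727671e+00, -5.72747546e-01,  7.11709612e-04]), 'contact_force': array([0.7342685 , 0.53285984, 0.57368727]), 'moment': array([-0.06690537, -0.0525311 ,  0.04435791]), 'gripper_force': 0.0, 'grip_width': 0.08537490412726806}
```

View pics/top0.png

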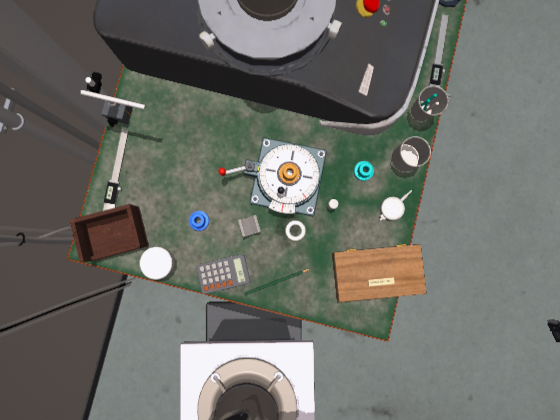

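View pics/scene0.png

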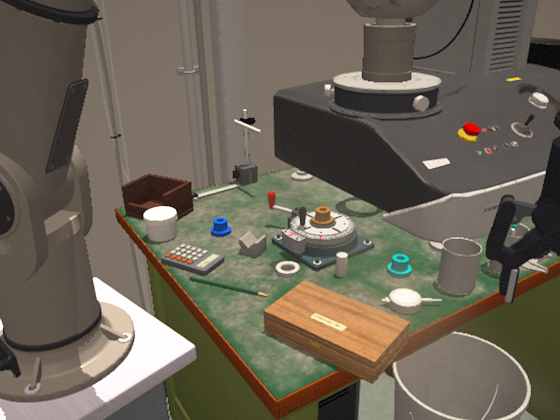

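Top view: rotary table at about (289,174), bronze bush at (289,173), black handle near (281,191), vernier plate at (283,208), red knob at (222,171), and pin at (333,204). The seat ring is at (295,231) and the V-block at (249,226). Possible look-alikes are the blue bush at (199,220), the turquoise bush at (364,171), and the machine's red button at (371,5). I'm choosing the table at (289,174) and the lever knob at (222,171), and checking both in a close crop.

```bash
cat > h.py <<'E'
import numpy as np,cv2
from bench import calibration
def cam(n):
    c=calibration(n);R=cv2.Rodrigues(np.array(c["rvec"],float))[0];return np.array(c["K"]),R,np.array(c["tvec"],float).ravel()
def at_z(n,u,v,z,c=None):
    K,R,t=c or cam(n);d=R.T@np.linalg.inv(K)@[u,v,1];o=-R.T@t
    return o+d*(z-o[2])/d[2]
def proj(n,p,c=None):
    K,R,t=c or cam(n);q=K@(R@np.array(p)+t);return q[:2]/q[2]
E
python3 - <<'E'
import numpy as np,cv2
from h import *
p=np.load("pics/top0.npz");I=p["p"][130:250,205:365]
cv2.imwrite("pics/crop0.png",cv2.resize(cv2.cvtColor(I,cv2.COLOR_RGB2BGR),None,fx=5,fy=5,interpolation=cv2.INTER_CUBIC))
d=p["d"];K,R,t=cam("top")
for nm,u,v in[("knob",222,171),("rim",305,190),("bush",283,169),("handle",281,190),("pin",333,203)]:
    z=d[v,u];print(nm,R.T@(np.linalg.inv(K)@[u,v,1]*z-t))
E
```

```text
knob [0.55010287 0.0477614  0.08462994]
rim [ 0.50773572 -0.14284233  0.05673643]
bush [ 0.55250534 -0.09094212  0.08914527]
handle [ 0.50316426 -0.08529584  0.10193839]
pin [ 0.47783799 -0.2097208   0.04191002]
```

View pics/crop0.png

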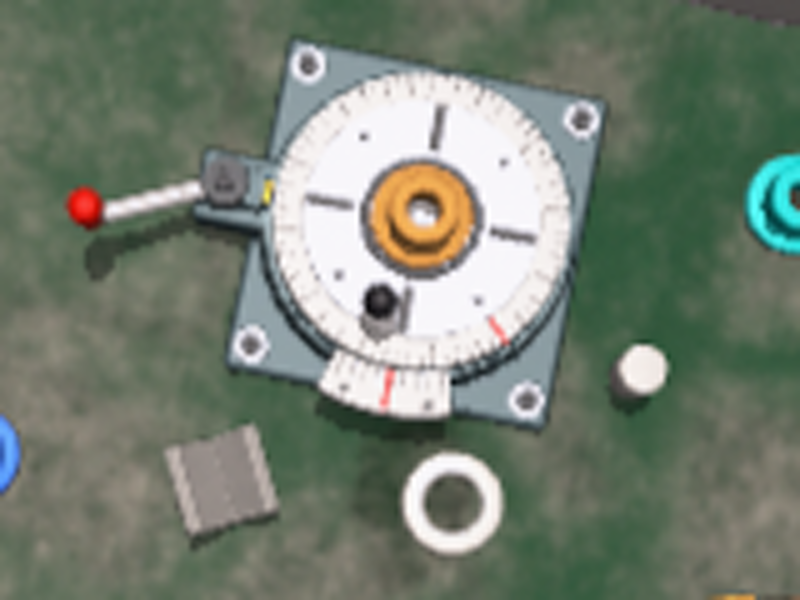

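The crop shows the zero line's outer end at (506,343), the vernier red line running from (390,371) to (385,408), and the handle top at (381,300). The knob is at (86,207), the hub at (226,180), and the rim spans about x 271–573, y 68–368. The choice is confirmed.

```bash
python3 - <<'E'
from h import *
P=lambda x,y,z:at_z("top",205+(x-2)/5,130+(y-2)/5,z)
vz=P(390,371,.052);vo=P(385,408,.052);zl=P(506,343,.052);ht=P(381,300,.101);kn=P(86,207,.086);pv=P(226,180,.05);rim=P(422,218,.052);pin=P(640,372,.045);sr=P(453,503,.01);vb=P(222,482,.035)
bolts=[P(309,64,.012),P(581,120,.012),P(526,400,.012),P(251,345,.012)]
ax=np.mean(bolts,0);print("ax",ax,rim)
ax=(ax+rim)/2
for n,p in dict(vz=vz,vo=vo,zl=zl,ht=ht,kn=kn,pv=pv,pin=pin,sr=sr,vb=vb).items():
    q=p-ax;print(n,p.round(4),"r",np.hypot(*q[:2]).round(4),"ang",np.degrees(np.arctan2(q[1],q[0])).round(1))
e=bolts[0]+bolts[1]-bolts[2]-bolts[3];print("base yaw",np.degrees(np.arctan2(e[1],e[0])))
q=kn-pv;print("lever",np.hypot(*q[:2]),np.degrees(np.arctan2(q[1],q[0])))
# scene check
for p in(ht,kn):print(proj("scene",p))
E
```

```text
ax [ 0.54775502 -0.10583567  0.012     ] [ 0.54835898 -0.10635778  0.052     ]
vz [ 0.4764 -0.0903  0.052 ] r 0.0733 ang 167.6
vo [ 0.4591 -0.0877  0.052 ] r 0.0908 ang 168.3
zl [ 0.489  -0.1448  0.052 ] r 0.0706 ang -146.8
ht [ 0.5042 -0.0849  0.101 ] r 0.0487 ang 154.2
kn [0.5499 0.0481 0.086 ] r 0.1542 ang 89.3
pv [ 0.5677 -0.0145  0.05  ] r 0.0937 ang 77.9
pin [ 0.4752 -0.2083  0.045 ] r 0.1255 ang -125.5
sr [ 0.4156 -0.1214  0.01  ] r 0.1333 ang -173.4
vb [ 0.4261 -0.0108  0.035 ] r 0.1547 ang 142.0
base yaw -12.15345463124894
lever 0.06502717902708324 105.87248832108244
[301.92923872 207.31614134]
[270.99304419 191.95639976]
```

```bash
cat >> h.py <<'E'
AX=np.array([.548,-.106]);PV=np.array([.5677,-.0145])
def pose(c,r,th,d):  # finger centre behind a handle at (c,r,th deg), clockwise push
    a=np.radians(th);return c+r*np.array([np.cos(a),np.sin(a)])-d*np.array([np.sin(a),-np.cos(a)])
E
python3 - <<'E'
from h import *;from bench import get_obs
o=get_obs();T=o["tcp_pos"];rv=o["orientation"]
R=cv2.Rodrigues(rv)[0];print("xang",np.degrees(np.arctan2(R[1,0],R[0,0])))
p=pose(AX,.049,154,.032);print(p,((p-T[:2])/.025).round(2),(.15-T[2])/.025,(.079-T[2])/.025)
d=np.load("pics/top0.npz")["d"];K,R,t=cam("top")
for u,v in[(300,110),(250,95),(200,82),(330,118),(250,60),(268,20),(300,50),(390,100)]:
    print(u,v,(R.T@(np.linalg.inv(K)@[u,v,1]*d[v,u]-t)).round(3))
E
```

```text
xang 21.019909221826335
[ 0.48993122 -0.11328122] [ 9.92 20.65] -3.2160296755842 -6.0560296755842
300 110 [ 0.689 -0.132  0.087]
250 95 [ 0.72  -0.018  0.105]
200 82 [0.749 0.094 0.109]
330 118 [ 0.671 -0.201  0.082]
250 60 [ 0.73  -0.024  0.28 ]
268 20 [ 0.789 -0.058  0.32 ]
300 50 [ 0.736 -0.116  0.311]
390 100 [ 0.69  -0.321  0.155]
```

```bash
python3 -m pendant '{"translation":[[0.9,1.8,0.5],[1.8,3.7,0.5],[2.7,5.6,0.5],[3.6,7.5,0.5],[4.5,9.4,0.5],[5.4,11.3,0.5],[6.3,13.2,0.5],[7.2,15.1,0.5],[8.1,17.0,0],[9.0,18.8,0],[9.9,20.6,0],[9.9,20.6,0]],"delta_rot":[[0,0,0],[0,0,0.8],[0,0,1.6],[0,0,2.4],[0,0,3.2],[0,0,4.1],[0,0,5],[0,0,5.9],[0,0,6.8],[0,0,7.7],[0,0,8.6],[0,0,8.6]]}' 0 20
python3 - <<'E'
from bench import *;from h import *
o=get_obs();c=cam("wrist");p,d=grab_frame("wrist");np.savez("pics/w1.npz",p=p,d=d,K=c[0],R=c[1],t=c[2])
cv2.imwrite("pics/w1.png",cv2.cvtColor(p,cv2.COLOR_RGB2BGR))
R=cv2.Rodrigues(o["orientation"])[0];print(o["tcp_pos"],R[:,0],o["grip_width"],o["joints"],o["clock"])
for q in[[.548,-.106,.055],[.5042,-.0849,.101]]:print(proj(0,q,c))
E
```

```text
clock: 1.6
tcp_pos: [0.491, -0.1106, 0.2313]
orientation: [-2.656, -1.675, -0.002]
contact_force: [0.3, -0.5, 0.2]
grip_width: 0.0001
gripper_force: 0.0
[ 0.49096176 -0.11064336  0.23126548] [0.43100228 0.90234865 0.00198645] 0.00010005007233599252 [ 0.4522119   0.22276784 -0.40540605  1.93669556  0.1013491   1.00145525
 -0.44452918] 1.6
[332.39328141 154.57944074]
[279.35570445 163.43060036]
```

View pics/w1.png

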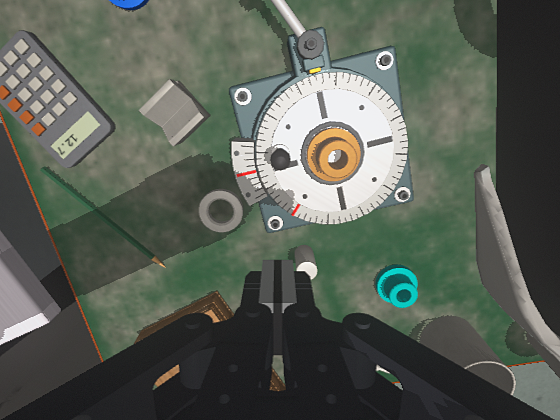

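The wrist view shows the axis at (332,153), the handle top at (279,158), the zero line near (295,210), the vernier line at (245,174), and the shut fingertips at (276,265). This matches the plan, so I'm going down behind the handle.

```bash
python3 -m pendant '{"translation":[[0,0,-1],[0,0,-2.2],[0,0,-3.4],[0,0,-4.6],[0,0,-5.5],[0,0,-6.1],[0,0,-6.1],[0,0,-6.1]],"delta_rot":[[0,0,0],[0,0,0],[0,0,0],[0,0,0],[0,0,0],[0,0,0],[0,0,0],[0,0,0]]}'
python3 - <<'E'
from bench import *;from h import *
T=get_obs()["tcp_pos"]
for th,d in[(154,.032),(154,.020),(146,.02),(138,.02),(130,.02),(122,.02),(114,.02),(110,.02),(108,.02)]:
    p=pose(AX,.049,th,d);print(th,((p-T[:2])/.025).round(2),(th-154)/5)
E
```

```text
clock: 2.65
tcp_pos: [0.4901, -0.1155, 0.0795]
orientation: [2.664, 1.664, 0.001]
contact_force: [-0.1, 0.1, -0.1]
grip_width: -0.0003
gripper_force: 0.0
154 [-0.01  0.09] 0.0
154 [0.2  0.52] 0.0
146 [0.24 0.81] -1.6
138 [0.33 1.1 ] -3.2
130 [0.44 1.37] -4.8
122 [0.6  1.62] -6.4
114 [0.79 1.85] -8.0
110 [0.89 1.95] -8.8
108 [0.95 2.  ] -9.2
```

```bash
python3 -m pendant '{"translation":[[0.07,0.2,0],[0.14,0.37,0],[0.2,0.52,0],[0.22,0.66,0],[0.24,0.81,0],[0.28,0.95,0],[0.33,1.1,0],[0.38,1.23,0],[0.44,1.37,0],[0.52,1.5,0],[0.6,1.62,0],[0.6,1.62,0]],"delta_rot":[[0,0,0],[0,0,0],[0,0,0],[0,0,-0.8],[0,0,-1.6],[0,0,-2.4],[0,0,-3.2],[0,0,-4],[0,0,-4.8],[0,0,-5.6],[0,0,-6.4],[0,0,-6.4]]}'
cat > look.py <<'E'
import sys
from bench import *;from h import *
n=sys.argv[1];o=get_obs();c=cam("wrist");p,d=grab_frame("wrist");np.savez(f"pics/{n}.npz",p=p,d=d,K=c[0],R=c[1],t=c[2])
# red pixels on rim plane
h=cv2.cvtColor(p,cv2.COLOR_RGB2HSV);m=((h[...,0]<8)|(h[...,0]>172))&(h[...,1]>130)&(h[...,2]>90)
k,l,s,ce=cv2.connectedComponentsWithStats(m.astype(np.uint8))
for i in range(1,k):
    if s[i,4]<5: continue
    ys,xs=np.where(l==i);q=np.array([at_z(0,x,y,.052,c)[:2] for x,y in zip(xs,ys)])-AX
    r=np.hypot(*q.T)
    if .05<r.mean()<.1: print("red px",ce[i].round(1),s[i,4],"r %.4f..%.4f"%(r.min(),r.max()),"ang %.2f"%(np.degrees(np.arctan2(*q.mean(0)[::-1]))%360))
print(o["tcp_pos"],o["contact_force"],o["clock"])
cv2.imwrite(f"pics/{n}.png",cv2.cvtColor(p,cv2.COLOR_RGB2BGR))
E
python3 look.py w2
```

```text
clock: 4.15
tcp_pos: [0.5044, -0.0744, 0.0788]
orientation: [3.019, 0.868, -0.001]
contact_force: [-1.5, -0.6, 0.7]
grip_width: -0.0
gripper_force: 0.5
red px [317.3 303.9] 32 r 0.0572..0.0610 ang 183.56
[ 0.50438113 -0.07435731  0.07879522] [-1.53326833 -0.56774375  0.74984622] 4.15
```

View pics/w2.png

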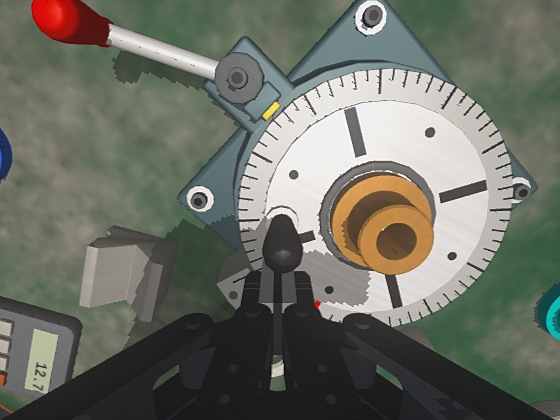

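The view shows the fingertip touching the handle at (282,240), with the zero line partly hidden at (317,304) and at about 183.5°, so roughly 15° remain. I'll push most of that, then check.

```bash
python3 -m pendant '{"translation":[[0.04,0.06,0],[0.09,0.12,0],[0.14,0.18,0],[0.19,0.23,0],[0.24,0.28,0],[0.29,0.33,0],[0.29,0.33,0]],"delta_rot":[[0,0,-0.4],[0,0,-0.8],[0,0,-1.2],[0,0,-1.6],[0,0,-2],[0,0,-2.4],[0,0,-2.4]]}'
python3 look.py w3
python3 - <<'E'
from bench import *;from h import *
z=np.load("pics/w1.npz");c=(z["K"],z["R"],z["t"])
I=cv2.cvtColor(z["p"],cv2.COLOR_RGB2BGR)
h=cv2.cvtColor(z["p"],cv2.COLOR_RGB2HSV);m=((h[...,0]<8)|(h[...,0]>172))&(h[...,1]>110)&(h[...,2]>80)
k,l,s,ce=cv2.connectedComponentsWithStats(m.astype(np.uint8))
for i in range(1,k):
    q=at_z(0,*ce[i],.052,c)[:2]-AX
    if s[i,4]>4 and np.hypot(*q)<.11:print("w1",ce[i],s[i,4],np.hypot(*q),np.degrees(np.arctan2(q[1],q[0]))%360)
p,d=grab_frame("top")
h=cv2.cvtColor(p,cv2.COLOR_RGB2HSV)
A=cv2.resize(cv2.cvtColor(p[140:230,220:340],cv2.COLOR_RGB2BGR),None,fx=6,fy=6,interpolation=cv2.INTER_CUBIC)
cv2.imwrite("pics/t3.png",A)
E
```

```text
clock: 5.08
tcp_pos: [0.512, -0.066, 0.0787]
orientation: [-3.094, -0.546, -0.0]
contact_force: [-1.9, 1.2, -0.3]
grip_width: 0.0003
gripper_force: 0.9
red px [316.9 303.5] 24 r 0.0573..0.0604 ang 171.38
[ 0.51203864 -0.06600471  0.07874026] [-1.87378984  1.20371707 -0.27129334] 5.075
w1 [245.93442623 173.04918033] 61 0.08156238834524376 167.0662407187687
w1 [295.15 209.5 ] 40 0.0629101840172889 212.8728631632029
```

View pics/t3.png

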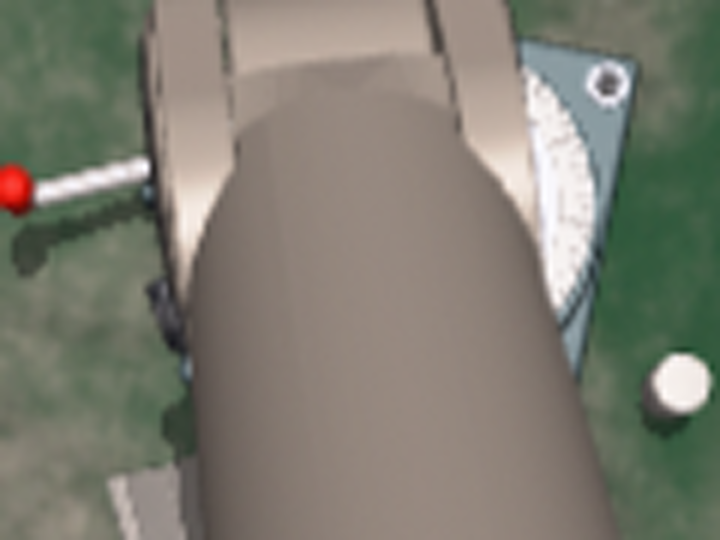

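The arm hides the dial from the top camera here. The wrist estimate puts the zero line at 171.4° and the vernier at about 167.5°. I'll nudge 3°, back off, rise and look.

```bash
python3 -m pendant '{"translation":[[0.03,0.03,0],[0.06,0.05,0],[0.08,0.07,0],[0.08,0.07,0],[0.08,0.07,0],[-0.3,-0.05,0],[-0.6,-0.15,0],[-0.8,-0.5,1.2],[-0.8,-1,2.6],[-0.8,-1.5,4],[-0.8,-2,5.5],[-0.8,-2,5.5]],"delta_rot":[[0,0,-0.2],[0,0,-0.4],[0,0,-0.6],[0,0,-0.6],[0,0,-0.6],[0,0,-0.6],[0,0,-0.6],[0,0,1],[0,0,3],[0,0,5],[0,0,7],[0,0,7]]}'
python3 look.py w4
python3 - <<'E'
import cv2;i=cv2.imread("pics/w4.png")[90:260,150:380];cv2.imwrite("pics/w4c.png",cv2.resize(i,None,fx=3.4,fy=3.4,interpolation=cv2.INTER_CUBIC))
E
```

```text
clock: 6.68
tcp_pos: [0.4935, -0.1181, 0.2193]
orientation: [2.784, 1.446, 0.008]
contact_force: [0.5, 0.2, 0.0]
grip_width: -0.0003
gripper_force: 0.0
red px [253.8 170.8] 40 r 0.0573..0.0703 ang 168.74
red px [235.1 176.2] 55 r 0.0720..0.0905 ang 167.08
[ 0.49345448 -0.11809928  0.2192963 ] [0.50388267 0.23000007 0.00646347] 6.675
```

View pics/w4c.png

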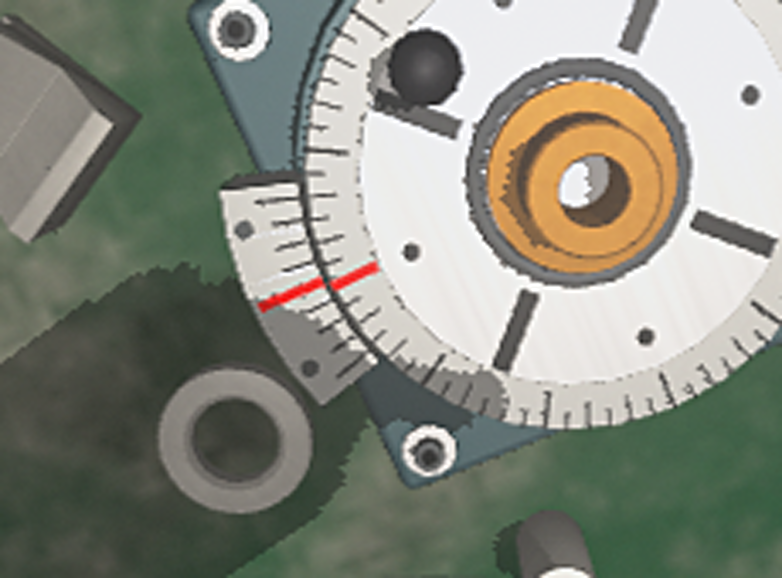

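The crop shows the zero line (331,288)–(377,266) within about 1.6° of the vernier line (261,305)–(325,283), still slightly anticlockwise. I'll trim it by 1.6° before clamping.

```bash
python3 -m pendant '{"translation":[[0,0.5,-1.5],[0,1,-2.9],[0,1.5,-4.3],[0.2,1.85,-5.5],[0.5,2.0,-5.5],[0.75,2.05,-5.5],[0.88,2.07,-5.5],[0.9,2.09,-5.5],[0.92,2.11,-5.5],[0.92,2.11,-5.5],[0.92,2.11,-5.5]],"delta_rot":[[0,0,-2],[0,0,-4],[0,0,-6],[0,0,-7.6],[0,0,-7.6],[0,0,-7.6],[0,0,-7.6],[0,0,-7.7],[0,0,-7.9],[0,0,-7.9],[0,0,-7.9]]}'
python3 -m pendant '{"translation":[[-0.4,-0.15,0],[-0.7,-0.25,0],[-0.8,-0.6,1.3],[-0.8,-1.1,2.7],[-0.8,-1.6,4.1],[-0.8,-2.1,5.5],[-0.8,-2.1,5.5]],"delta_rot":[[0,0,0],[0,0,0],[0,0,1.6],[0,0,3.6],[0,0,5.6],[0,0,7.6],[0,0,7.6]]}'
python3 look.py w5
python3 - <<'E'
from h import *;from bench import get_obs
o=get_obs();T=o["tcp_pos"];R=cv2.Rodrigues(o["orientation"])[0];a=np.degrees(np.arctan2(R[1,0],R[0,0]));print(a)
for th,d in[(106,.032),(106,.02),(96,.02),(86,.02),(76,.02),(66,.02),(56,.02),(46,.02)]:
    print(th,((pose(PV,.065,th,d)-T[:2])/.025).round(2),round((th-90-a)/5,2))
print((.066-T[2])/.025)
E
```

```text
clock: 8.1
tcp_pos: [0.5147, -0.064, 0.0789]
orientation: [3.113, 0.424, -0.0]
contact_force: [-1.6, -0.9, 1.7]
grip_width: 0.0001
gripper_force: 1.1
clock: 8.98
tcp_pos: [0.4962, -0.1176, 0.2189]
orientation: [2.803, 1.411, 0.007]
contact_force: [0.5, 0.9, -0.3]
grip_width: 0.0
gripper_force: 0.0
red px [250.7 172.6] 40 r 0.0575..0.0705 ang 167.70
red px [232.6 179.7] 56 r 0.0725..0.0907 ang 167.08
[ 0.49619538 -0.11755123  0.21893129] [ 0.51546368  0.86536765 -0.33714571] 8.975
53.36727671084203
106 [0.96 6.24] -7.47
106 [1.42 6.37] -7.47
96 [1.84 6.59] -9.47
86 [2.29 6.74] -11.47
76 [2.76 6.81] -13.47
66 [3.23 6.79] -15.47
56 [3.69 6.69] -17.47
46 [4.13 6.52] -19.47
-6.048561823462526
```

Residual is now 0.6° (167.7° against 167.1°). Next, the clamp lever: go behind the knob and descend.

```bash
python3 -m pendant '{"translation":[[0.1,1.2,0],[0.3,2.6,0],[0.5,4,0],[0.7,5.2,0],[0.88,6.2,0],[0.88,6.2,-1.2],[0.88,6.2,-2.6],[0.88,6.2,-4],[0.88,6.2,-5.2],[0.88,6.2,-6],[0.88,6.2,-6]],"delta_rot":[[0,0,-1.5],[0,0,-3],[0,0,-4.5],[0,0,-6],[0,0,-7.5],[0,0,-7.5],[0,0,-7.5],[0,0,-7.5],[0,0,-7.5],[0,0,-7.5],[0,0,-7.5]]}'
python3 look.py w6
```

```text
clock: 10.4
tcp_pos: [0.5142, 0.0391, 0.0639]
orientation: [-3.111, -0.437, 0.009]
contact_force: [0.1, -0.2, 0.4]
grip_width: 0.0001
gripper_force: 0.0
red px [494.9 369.7] 107 r 0.0571..0.0703 ang 167.53
[0.51424128 0.03910718 0.06394545] [ 0.14012497 -0.15010721  0.36637039] 10.4
```

View pics/w6.png

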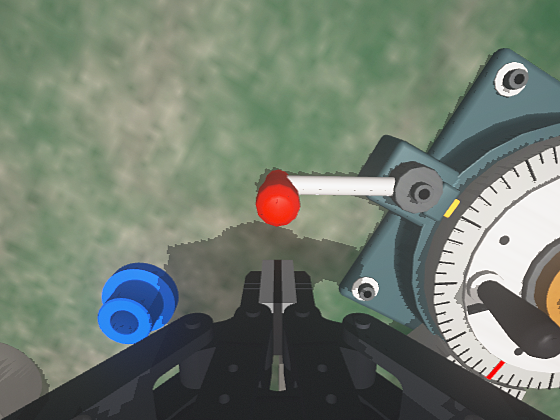

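The knob at (278,200) is straight ahead of the fingertips at (277,265), so I'm pushing the lever round.

```bash
python3 -m pendant '{"translation":[[0.25,0.03,0],[0.5,0.07,0],[0.7,0.1,0],[0.9,0.21,0],[1.12,0.32,0],[1.34,0.4,0],[1.57,0.47,0],[1.8,0.51,0],[2.04,0.54,0],[2.27,0.54,0],[2.27,0.54,0]],"delta_rot":[[0,0,0],[0,0,0],[0,0,0],[0,0,-1],[0,0,-2],[0,0,-3],[0,0,-4],[0,0,-5],[0,0,-6],[0,0,-7],[0,0,-7]]}'
python3 - <<'E'
from h import *;from bench import get_obs
o=get_obs();T=o["tcp_pos"];R=cv2.Rodrigues(o["orientation"])[0];a=np.degrees(np.arctan2(R[1,0],R[0,0]));print(a)
for th,d in[(71,.02),(66,.02),(61,.02),(56,.02),(51,.02),(46,.02),(44,.02)]:
    print(th,((pose(PV,.065,th,d)-T[:2])/.025).round(2),round((th-90-a)/5,2))
E
```

```text
clock: 11.82
tcp_pos: [0.5735, 0.0524, 0.0662]
orientation: [3.098, -0.517, -0.001]
contact_force: [-1.3, -0.2, -0.0]
grip_width: 0.0
gripper_force: 0.4
-18.950121278150156
71 [-0.14  0.04] -0.01
66 [0.09 0.03] -1.01
61 [ 0.33 -0.01] -2.01
56 [ 0.56 -0.07] -3.01
51 [ 0.78 -0.15] -4.01
46 [ 1.   -0.25] -5.01
44 [ 1.08 -0.29] -5.41
```

```bash
python3 -m pendant '{"translation":[[0.15,0.02,0],[0.33,-0.01,0],[0.45,-0.04,0],[0.56,-0.07,0],[0.67,-0.11,0],[0.78,-0.15,0],[0.85,-0.18,0],[0.85,-0.18,0]],"delta_rot":[[0,0,-1],[0,0,-2],[0,0,-2.5],[0,0,-3],[0,0,-3.5],[0,0,-4],[0,0,-4.4],[0,0,-4.4]]}'
python3 look.py w7
```

```text
clock: 12.82
tcp_pos: [0.5951, 0.0479, 0.0663]
orientation: [-2.943, 1.1, -0.001]
contact_force: [-3.5, 0.5, -1.3]
grip_width: -0.0
gripper_force: 0.9
[0.5951417  0.04788834 0.06630904] [-3.4695565   0.45082275 -1.28155525] 12.825
```

View pics/w7.png

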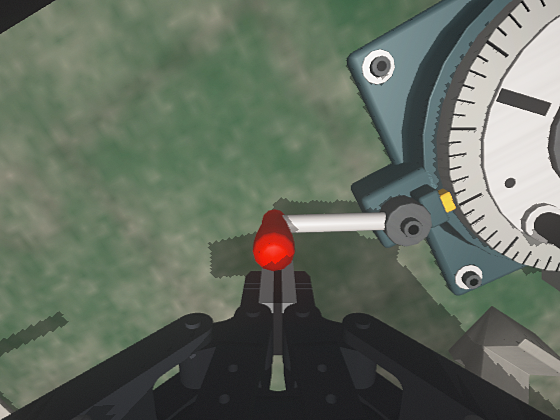

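The knob at (273,245) is held square by the tip, with the lever at about 50°. I'll ease on in small steps to the stop.

```bash
python3 -m pendant '{"translation":[[0.05,-0.03,0],[0.1,-0.06,0],[0.15,-0.1,0],[0.2,-0.14,0],[0.2,-0.14,0]],"delta_rot":[[0,0,-0.3],[0,0,-0.6],[0,0,-0.9],[0,0,-1.1],[0,0,-1.1]]}'
```

```text
clock: 13.5
tcp_pos: [0.5992, 0.0461, 0.0663]
orientation: [-2.886, 1.239, 0.003]
contact_force: [-4.1, 6.3, 1.4]
grip_width: -0.0
gripper_force: 3.5
```

```bash
python3 -m pendant '{"translation":[[0.04,-0.04,0],[0.08,-0.08,0],[0.08,-0.08,0]],"delta_rot":[[0,0,0],[0,0,0],[0,0,0]]}'
```

```text
clock: 13.88
tcp_pos: [0.5994, 0.046, 0.0662]
orientation: [-2.887, 1.237, 0.009]
contact_force: [-9.6, 9.8, 5.0]
grip_width: -0.0
gripper_force: 6.6
```

Force rises to about 14 N with no further motion, so the lever is at its stop. Backing off, rising and verifying.

```bash
python3 -m pendant '{"translation":[[-0.15,0.15,0],[-0.4,0.4,0],[-0.7,0.7,0],[-0.7,0.7,1.5],[-0.7,0.7,3.2],[-0.7,0.7,5],[-0.7,0.7,6.5],[-1.2,-0.5,6.5],[-1.7,-1.9,6.5],[-2.3,-3.3,6.5],[-2.9,-4.7,6.5],[-3.5,-6,6.5]],"delta_rot":[[0,0,0],[0,0,0],[0,0,0],[0,0,2],[0,0,4],[0,0,6],[0,0,8],[0,0,10],[0,0,12],[0,0,14],[0,0,16],[0,0,18]]}'
python3 -m pendant '{"translation":[[-0.4,-1.2,0],[-0.6,-2,0.5],[-0.6,-2,0.5],[-0.6,-2,0.5]],"delta_rot":[[0,0,1],[0,0,2],[0,0,2],[0,0,2]]}'
python3 look.py w8
```

```text
clock: 15.38
tcp_pos: [0.5136, -0.109, 0.2289]
orientation: [2.914, 1.171, 0.0]
contact_force: [0.3, 0.4, -0.1]
grip_width: 0.0001
gripper_force: 0.0
clock: 15.88
tcp_pos: [0.4995, -0.1564, 0.2411]
orientation: [-2.805, -1.413, -0.001]
contact_force: [0.3, 0.6, 0.1]
grip_width: 0.0002
gripper_force: 0.0
red px [225.3 136.5] 39 r 0.0572..0.0703 ang 167.75
red px [208.2 143.4] 49 r 0.0724..0.0905 ang 167.09
[ 0.49946818 -0.15641321  0.24106167] [0.31666515 0.63720307 0.06205017] 15.875
```

View pics/w8.png

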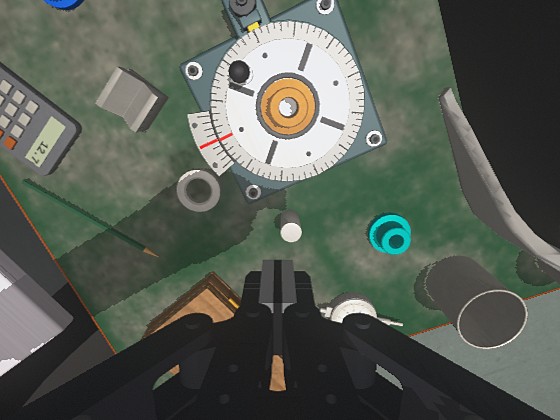

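Red lines at (225,136) and (208,143) line up within 0.7°, and the bush is seated in the ring at (288,106). The lever still needs checking in the fixed views.

```bash
python3 - <<'E'
from bench import *;from h import *
for n in("top","scene"):
    p,d=grab_frame(n);h=cv2.cvtColor(p,cv2.COLOR_RGB2HSV);m=((h[...,0]<8)|(h[...,0]>172))&(h[...,1]>150)&(h[...,2]>90)
    k,l,s,ce=cv2.connectedComponentsWithStats(m.astype(np.uint8))
    for i in range(1,k):
        q=at_z(n,*ce[i],.08)[:2]-PV
        if s[i,4]>8 and np.hypot(*q)<.1:
            a=np.degrees(np.arctan2(q[1],q[0]));print(n,ce[i],s[i,4],np.hypot(*q),a,"lever",np.radians(109.85-a))
E
```

```text
top [228.76086957 144.43478261] 46 0.06464224812485045 46.523599917110815 lever 1.1052541848816262
scene [293.71830986 191.47887324] 71 0.04454572753040209 48.78177266759187 lever 1.0658416353069153
```

Lever reads 1.07–1.11 rad and the dial about 0.01 rad, so I'm handing in.

```bash
python3 -c "
from bench import *
print(hand_in())"
```

```text
the job is handed in; nothing more can be done
None
```

I turned the table back to zero (within about 0.7° of the vernier line) and pushed the clamp lever to its stop (about 1.1 rad); the bush is still seated, I saw nothing on the bench disturbed, and I handed the job in at about 16 s, with no verdict returned.

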